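# Change the vegetable dicer over to the fine grid

## Robot

A 6-joint arm with a two-finger parallel gripper is mounted at the origin on a cart in front of the work surface, level with it; the furniture and walls round the work are solid. World frame = base frame: x ahead of the robot, y to its left, z up, the work surface at z = 0. Lengths are in m, angles in degrees, forces in N, time in s.
With the tool pointing down it reaches from about 0.25 to 0.775 m from the base axis. Payload 4 kg.
Tool frame: the origin (TCP) lies at the centre of the arm's flange, where the gripper is bolted on; the fingertips stand 199 mm ahead of it and the grasp point (between the pads) lies 180 mm ahead of it; z points along the fingers, y is the line along which they close (so a half turn about z gives the same grasp; the last joint's range is limited). The gripper opens to 94 mm and grips with 3 to 60 N. Pads are 16 mm wide; open, the fingers measure 119 mm over their backs; the gripper's body (75 mm by 177 mm) begins 78 mm behind the grasp point.
Start: joints at [63.249, 4.996, 78.535, -0, 96.463, -5.907], TCP at [0.196, 0.514, 0.405] pointing down, gripper open.
Joint ranges: [-177.83, 177.83], [-43.37, 116.18], [15.69, 146.23], [-61.86, 241.86], [9.47, 152.12], [-147.06, 147.06]. Speed limits (degrees/s): [159.86, 159.86, 180, 180, 180, 180].

## Interface

Orientations are given as a 3x3 rotation matrix whose columns are the frame's x, y, z axes.
In Python, from plant import sensors, imaging, finish_job gives the robot as it stands.
- The arm moves only by the tool send_rows, never from a script. Its argument "commands" is a list of rows, each a list of 3 entries, a list of its own where there are three numbers: the turn, a rotation vector about the world's x, y, z in rad, then the shift along the world's x, y, z in m, then the finger opening in m, from 0 to 0.094. A call has 1 to 12 rows; each row is the pose to reach, as a shift and turn from the pose commanded when the call began; what a row does not reach only later rows make up. A row lasts 1/12 s, in which the tool goes at most 41.7 mm and 7.16 degrees, less where a joint would pass 70% of its speed; a pose out of reach is approached as far as the arm can. A call with a gripper value outside its range is refused whole. The fingers move at their own pace and stop on an object; "newtons" is the grip in N (left out, the last holds). Time passes only in rows, so rows that repeat a pose let the fingers close. It gives the time, the measured TCP pose, the force, the opening and the grip force at its end, in the units of the state.
- sensors.observe(): the state, without advancing time (a new reading comes with each control period).
- imaging.capture(name): name is "scene" or "top" or "wrist"; returns (picture, depth): 384x512x3 uint8, blue, green, red; 384x512 float32, m along the optical axis (not along the pixel's ray), 0 where there is no reading.
- imaging.calibration(name): a dict with "K" (3x3 intrinsics, pixels), "pose" (4x4, takes a point from camera to world coordinates); the wrist camera has in their place "mount" (4x4, takes a point from camera to tool coordinates, whose origin is the TCP and whose axes are the flange's). Camera axes: x right, y down, z forward; pixel columns grow to the right and rows downward; lengths in m; the calibration is good to about 2 mm. A picture is of the moment at which its call begins: read the wrist's pose just before it. calibration takes no time and is no camera call.
- finish_job(): hands the job in; it is judged then, once.
The state is a dict: "time": time; "joints": joint angles; "dq": joint speeds; "effort": joint torques, N m; "eef_pos": TCP position; "ee_rot": TCP orientation; "ft_force": force on the tool from outside, world axes, zero at the start; "ft_torque": the same for the moment, N m; "width": finger opening in m; "finger_force": force on a finger pad.
Only numpy, scipy, OpenCV 4.12 (cv2) and the standard library are available. Lean on these libraries where they do the work, as an engineer would, in place of code of your own. Each camera call takes 0.05 s, during which the arm holds its last target. There are 200 camera calls.

## Task

Change the dicer over from the orange grid to the blue one: slide the orange grid out and slide the blue one in from the open front, fully home against the stop, then give the pusher two full test strokes: each time press it all the way down and let it come up slowly under your hand - never let it snap back. Put the orange grid and every other loose grid away in the rack, each slid fully home in a bay of its own (any bay), and leave the timer and the spoon where they are.

Things in the scene. Friction and masses are not known exactly. Their poses are not given: they have to be found in the camera images.
- orange_grid: Orange grid cartridge, 2 x 2 blades: frame 76 x 76 mm with flanged edges 8 mm thick (middle 14 mm), a flat tongue 34 mm wide out to x = -118 mm, on it a grip fin 14 mm thick (y), 34 long (x), centred at x = -100 mm, top at z = 43 mm. 150 g, balancing at x = -24 mm. Origin: centre of the frame's underside; x points away from the fin (that end enters first), z up. Starts home in the dicer.
- blue_grid: Blue grid cartridge, fine, 5 x 5 blades: frame 76 x 76 mm with flanged edges 8 mm thick (middle 14 mm), a flat tongue 34 mm wide out to x = -118 mm, on it a grip fin 14 mm thick (y), 34 long (x), centred at x = -100 mm, top at z = 43 mm. 150 g, balancing at x = -24 mm. Origin: centre of the frame's underside; x points away from the fin (that end enters first), z up. Starts flat on the table.
- green_grid: Green grid cartridge, 3 x 3 blades: frame 76 x 76 mm with flanged edges 8 mm thick (middle 14 mm), a flat tongue 34 mm wide out to x = -118 mm, on it a grip fin 14 mm thick (y), 34 long (x), centred at x = -100 mm, top at z = 43 mm. 150 g, balancing at x = -24 mm. Origin: centre of the frame's underside; x points away from the fin (that end enters first), z up. Flat on the table, or absent.
- yellow_grid: Yellow grid cartridge, six-spoke wedger: frame 76 x 76 mm with flanged edges 8 mm thick (middle 14 mm), a flat tongue 34 mm wide out to x = -118 mm, on it a grip fin 14 mm thick (y), 34 long (x), centred at x = -100 mm, top at z = 43 mm. 150 g, balancing at x = -24 mm. Origin: centre of the frame's underside; x points away from the fin (that end enters first), z up. Flat on the table, or absent.
- dicer: Bench vegetable dicer, fixed: aluminium bed on four legs over a steel pan, two upright rods 124 mm apart (y) with a pusher between them. Origin on the table under the middle of the bed; x points from the track's open front to its stop. Along x: floor (two side ledges) from -64 mm behind a 5 mm ramp down to -81 mm, overhanging lips from -40 (upturned tips from -51) to 38 mm, stop at 38 mm.
- dicer_home (a point): Where a grid's origin lies when fully home in the dicer, on the track floor 95 mm above the table; axes like the dicer's. Track (the rack's bays are the same): 80 mm between walls, flaring to about 83 mm at the front, 11.5 mm high under the lips, 66 mm open between them, lip tops 16.5 mm above the floor, so a grid enters only from the front. Its fin stays outside, 60 mm ahead of the lips.
- pusher (a joint): Travel of the dicer's pusher (m): 0 = up, at rest; grows as it is pressed straight down; 0.055 = bottom stop. A spring lifts it with about 5.5 N at the top and 12 N at the bottom; let go, it snaps up. It does not touch a grid that is home: up, its underside is 58 mm above the grid, and its axis is 100 mm behind the grid's fin.
- knob_top (a point): Top of the pusher's black round palm knob: 60 mm in diameter, nearly flat on top, 258 mm above the table when the pusher is up. Moves with the pusher.
- rack: Grey storage rack with steel lips, fixed, 280 mm wide (y), three parallel bays 88 mm apart, each a track like the dicer's with its floor 14 mm above the table. Origin on the table under the middle bay's home point; x points from the open fronts to the stop. Along x: floor from -64 mm behind a 5 mm ramp down to -81 mm, lips from -40 (upturned tips from -51) to 38 mm, stop at 38 mm, 32 mm high.
- bay_left (a point): Where a grid's origin lies when fully home in the left bay (y = +88 mm in the rack's frame), on the bay floor; axes like the rack's. All bays start empty.
- bay_mid (a point): The same for the middle bay (y = 0).
- bay_right (a point): The same for the right bay (y = -88 mm).
- timer: White round kitchen timer with a black bar knob, 74 mm across, 50 mm high, at the back, behind the rack's right end; bystander. Origin: centre of its underside.
- spoon: Small steel tasting spoon, 130 mm long, behind the loose grids; bystander. Origin: underside of its middle.

How it is judged:
By the outcome, as a careful person would: the job done as asked, in the order asked, and still so for the second after the job is handed in, with the robot touching nothing.
Of green_grid, yellow_grid only 1 to 2 are there at a start; the rules pass over those that are not, and their reading is None.
At some moment in a run one of blue_grid, green_grid, yellow_grid may be knocked a few centimetres aside while the robot is not near it.
It also fails if it takes over 210 s, if anything falls off the work surface, if the arm or the gripper's body presses on something with over 40 N, if the wrist force passes 120 N, or if a joint passes its speed limit or range.

## Working session

There is one attempt and no reset: what is moved stays moved. The work goes in short steps, Python scripts to look and compute and a tool call to move; the robot and the scene stay as the last step left them, time stands still between calls to the robot, and variables do not carry over. Pictures are saved under pics/ and viewed, at most 14 in all, crops included, and the job is handed in when it is done.

Besides the shell and the picture viewer there is one more tool, called after "Call:" as a command line: name --argument value ..., lists and objects as JSON in quotes. send_rows: Moves the arm, as the interface text tells. Its arguments: {"type":"object","properties":{"commands":{"type":"array","items":{"type":"array"}},"newtons":{"type":"number"}},"required":["commands"]}

```bash
ls; mkdir -p pics; python3 - <<'E'
from plant import sensors, imaging
import cv2, numpy as np
s=sensors.observe(); print(s['time'],s['eef_pos'],s['ee_rot'],s['width'])
ims=[]
for n in("scene","top"):
    c,d=imaging.capture(n); np.savez(f'{n}0.npz',c=c,d=d); cv2.imwrite(f'pics/{n}0.png',c)
    k=imaging.calibration(n); print(n,k['K'].round(1).tolist(),np.round(k['pose'],3).tolist())
k=imaging.calibration('wrist'); print(k['K'].round(1).tolist(),np.round(k['mount'],3).tolist())
E
```

```text
pics
0.0 [0.19565696 0.51389635 0.40351277] [[-9.34559678e-01  3.55805052e-01 -9.86514936e-04]
 [ 3.55806352e-01  9.34557625e-01 -1.97131611e-03]
 [ 2.20550825e-04 -2.19332083e-03 -9.99997570e-01]] 0.09386429025545683
scene [[478.7, 0.0, 253.2], [0.0, 478.7, 193.9], [0.0, 0.0, 1.0]] [[-0.852, -0.417, 0.317, 0.125], [-0.524, 0.66, -0.538, 0.881], [0.015, -0.625, -0.781, 1.364], [0.0, 0.0, 0.0, 1.0]]
top [[392.5, 0.0, 250.6], [0.0, 392.5, 189.6], [0.0, 0.0, 1.0]] [[0.021, -0.995, 0.093, 0.499], [-0.999, -0.018, 0.031, 0.052], [-0.029, -0.094, -0.995, 1.266], [0.0, 0.0, 0.0, 1.0]]
[[324.3, 0.0, 254.7], [0.0, 324.3, 188.2], [0.0, 0.0, 1.0]] [[-0.001, -0.958, -0.288, 0.083], [1.0, -0.001, 0.0, 0.0], [-0.0, -0.288, 0.958, 0.02], [0.0, 0.0, 0.0, 1.0]]
```

View pics/scene0.png

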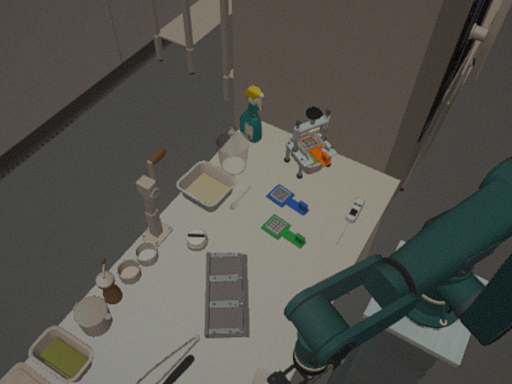

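View pics/top0.png

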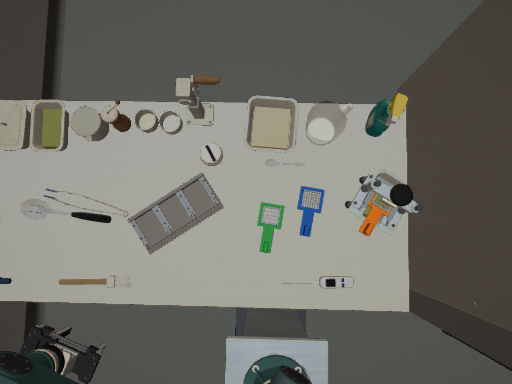

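```bash
cat > h.py <<'E'
import numpy as np, cv2
from plant import sensors, imaging
def cap(n):
    s=sensors.observe(); c,d=imaging.capture(n); k=imaging.calibration(n)
    if n=='wrist':
        T=np.eye(4); T[:3,:3]=s['ee_rot']; T[:3,3]=s['eef_pos']; T=T@k['mount']
    else: T=np.array(k['pose'])
    return c,d,np.array(k['K']),T
def world(d,K,T):
    v,u=np.mgrid[:d.shape[0],:d.shape[1]]
    P=np.stack([(u-K[0,2])/K[0,0]*d,(v-K[1,2])/K[1,1]*d,d],-1)
    return P@T[:3,:3].T+T[:3,3]
def ray(u,v,z,K,T):
    r=T[:3,:3]@np.array([(u-K[0,2])/K[0,0],(v-K[1,2])/K[1,1],1.]); return T[:3,3]+r*(z-T[2,3])/r[2]
HUE={'orange':(3,17),'yellow':(22,33),'green':(45,80),'blue':(100,125)}
def mask(c,name,smin=130,vmin=60):
    h=cv2.cvtColor(c,cv2.COLOR_BGR2HSV); a,b=HUE[name]
    return cv2.inRange(h,(a,smin,vmin),(b,255,255))>0
def biggest(m):
    n,l,st,_=cv2.connectedComponentsWithStats(m.astype(np.uint8)); 
    return l==1+np.argmax(st[1:,4]) if n>1 else m
def grid(P,m,base):
    """origin, yaw deg of a grid from its colour mask; base = height of its underside"""
    p=P[m]; z=p[:,2]-base
    fin=p[(z>.034)&(z<.05)]; fr=p[(z>-.005)&(z<.022)]
    f=fin[:,:2].mean(0) if len(fin) else None
    return f,len(fin),fr,len(fr)
E
python3 - <<'E'
from h import *
from plant import imaging
for n in('top','scene'):
    z=np.load(n+'0.npz'); k=imaging.calibration(n); K=np.array(k['K']);T=np.array(k['pose'])
    P=world(z['d'],K,T); c=z['c']
    for g,b in(('orange',.095),('blue',0),('green',0),('yellow',0)):
        m=mask(c,g); 
        if g=='orange': m&=(P[...,1]<-.15)
        m&=(P[...,0]>.1)&(P[...,0]<.75)&(P[...,2]<.2)&(P[...,2]>-.02)
        if m.sum()<20: print(n,g,'none',m.sum()); continue
        m=biggest(m); f,nf,fr,nr=grid(P,m,b)
        r=cv2.minAreaRect(fr[:,:2].astype(np.float32)*1000)
        print(n,g,m.sum(),'fin',f,nf,'fr mean',fr.mean(0).round(3),nr,'rect',np.round(r[0],1),np.round(r[1],1),round(r[2],1))
    m=(P[...,2]>.022)&(P[...,2]<.04)&(P[...,1]>.1)&(P[...,1]<.45)&(P[...,0]>.25)&(P[...,0]<.6)
    m=biggest(cv2.morphologyEx(m.astype(np.uint8),cv2.MORPH_CLOSE,np.ones((9,9)))>0)
    r=cv2.minAreaRect(P[m][:,:2].astype(np.float32)*1000); print('rack',r, cv2.boxPoints(r).round(0).tolist())
    m=(P[...,2]>.235)&(P[...,2]<.275)&(P[...,1]<-.15)&(P[...,0]>.3)&(P[...,0]<.75); print('knob',m.sum(),P[m].mean(0), P[m][:,2].max())
z=np.load('top0.npz')['c']
a=cv2.resize(z[160:265,115:235],None,fx=4,fy=4,interpolation=cv2.INTER_CUBIC);b=cv2.resize(z[160:265,340:420],None,fx=4,fy=4,interpolation=cv2.INTER_CUBIC)
cv2.imwrite('pics/crop0.png',np.clip(np.hstack([a,b])*1.4,0,255).astype(np.uint8))
E
```

```text
top orange 432 fin [ 0.49986619 -0.2520508 ] 60 fr mean [ 0.538 -0.272  0.103] 356 rect [ 537.4 -274.5] [ 65.7 121.8] 59.4
top blue 480 fin [ 0.49199808 -0.085102  ] 50 fr mean [ 0.556 -0.096  0.008] 424 rect [551.  -95.2] [ 74.6 152.9] 80.2
top green 448 fin [0.43813326 0.04016635] 48 fr mean [0.501 0.031 0.008] 400 rect [496.3  31.3] [ 73.3 153.5] 81.8
top yellow none 10
rack ((521.54638671875, 367.2957458496094), (113.47797393798828, 190.28138732910156), 33.58704376220703) [[422.0, 415.0], [527.0, 257.0], [621.0, 319.0], [516.0, 478.0]]
knob 1747 [ 0.53610475 -0.39160431  0.25564566] 0.274977500324493
scene orange 250 fin [ 0.50143946 -0.25066994] 32 fr mean [ 0.534 -0.272  0.105] 186 rect [ 542.3 -278.9] [ 71.4 132.4] 60.7
scene blue 270 fin [ 0.49287312 -0.08297553] 30 fr mean [ 0.552 -0.086  0.01 ] 230 rect [552.3 -94.1] [ 70.7 153. ] 81.8
scene green 280 fin [0.4376267  0.04298591] 27 fr mean [0.496 0.04  0.01 ] 245 rect [499.3  35.7] [ 73.2 154.9] 80.0
scene yellow 12 fin [0.7487603  0.74346502] 12 fr mean [nan nan nan] 0 rect [0. 0.] [0. 0.] 0.0
rack ((401.013671875, 554.89013671875), (117.16574096679688, 846.3067626953125), 32.28309631347656) [[125.0, 881.0], [577.0, 166.0], [677.0, 228.0], [225.0, 944.0]]
knob 1303 [ 0.52554672 -0.40470601  0.25521919] 0.27498698719480985<stdin>:13: RuntimeWarning: Mean of empty slice.
  ret = um.true_divide(
```

View pics/crop0.png

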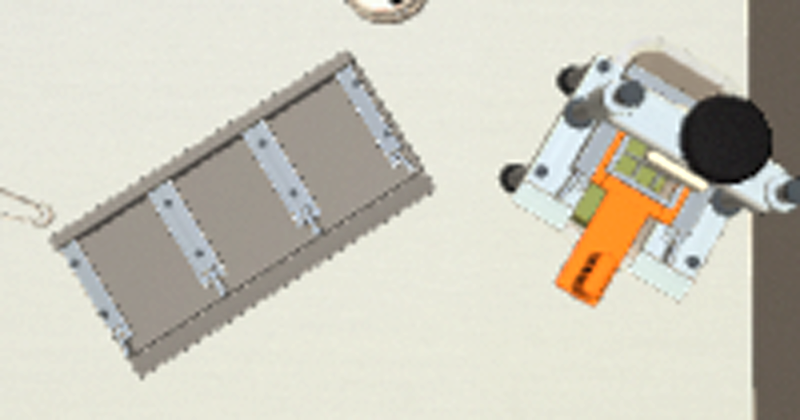

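The top picture shows the orange grid in the dicer (fin at about pixel 375,215), blue at (310,210) and green at (270,228), with no yellow. In the crop, the rack's stop side is upper left and its front faces lower right. I'm moving to above the orange fin.

Call:
send_rows --commands '[[[0,0,-0.085],[0.152,-0.383,0],0.06],[[0,0,-0.085],[0.152,-0.383,0],0.06],[[0,0,-0.085],[0.152,-0.383,0],0.06],[[0,0,-0.085],[0.152,-0.383,0],0.06],[[0,0,-0.085],[0.152,-0.383,0],0.06],[[0,0,-0.085],[0.152,-0.383,0],0.06],[[0,0,-0.085],[0.152,-0.383,0],0.06],[[0,0,-0.085],[0.152,-0.383,0],0.06],[[0,0,-0.085],[0.152,-0.383,0],0.06],[[0,0,-0.085],[0.152,-0.383,0],0.06],[[0,0,-0.085],[0.152,-0.383,0],0.06]]'

```text
time: 1.02
eef_pos: [0.3493, 0.126, 0.4043]
ee_rot: [[-0.896, 0.443, 0.001], [0.443, 0.896, -0.003], [-0.002, -0.003, -1.0]]
ft_force: [0.7, 0.3, -0.0]
width: 0.0601
finger_force: 0.0
```

Call:
send_rows --commands '[[[0,0,-0.085],[0.152,-0.383,0],0.06],[[0,0,-0.085],[0.152,-0.383,0],0.06],[[0,0,-0.085],[0.152,-0.383,0],0.06],[[0,0,-0.085],[0.152,-0.383,0],0.06],[[0,0,-0.085],[0.152,-0.383,0],0.06],[[0,0,-0.085],[0.152,-0.383,0],0.06],[[0,0,-0.085],[0.152,-0.383,0],0.06],[[0,0,-0.085],[0.152,-0.383,0],0.06],[[0,0,-0.085],[0.152,-0.383,0],0.06],[[0,0,-0.085],[0.152,-0.383,0],0.06],[[0,0,-0.085],[0.152,-0.383,0],0.06],[[0,0,-0.085],[0.152,-0.383,0],0.06]]'

```text
time: 2.02
eef_pos: [0.5004, -0.253, 0.4028]
ee_rot: [[-0.86, 0.511, -0.003], [0.511, 0.86, 0.003], [0.004, 0.001, -1.0]]
ft_force: [0.2, 1.0, -0.5]
width: 0.06
finger_force: 0.0
```

```bash
cat >> h.py <<'E'
def tool(s=None):
    s=s or sensors.observe(); R=np.array(s['ee_rot']); return np.array(s['eef_pos']),np.degrees(np.arctan2(R[1,0],R[0,0])),np.array(s['ft_force'])
def finlook(name,base,save=None,pos=None):
    """wrist picture: fin-top rect (centre, yaw) and yaw from frame; world"""
    c,d,K,T=cap('wrist')
    if save: cv2.imwrite(f'pics/{save}.png',c)
    P=world(d,K,T); m=biggest(mask(c,name)&(d>0)); p=P[m]; z=p[:,2]-base
    fin=p[(z>.036)&(z<.05)][:,:2]; low=p[(z>-.008)&(z<.02)][:,:2]
    r=cv2.minAreaRect(fin.astype(np.float32)*1000)
    # ray-cast fin-top pixels on the known plane
    mm=m&(P[...,2]-base>.036)&(P[...,2]-base<.05); v,u=np.nonzero(mm)
    q=np.array([ray(a,b,base+.043,K,T)[:2] for a,b in zip(u,v)]); rq=cv2.minAreaRect(q.astype(np.float32)*1000)
    print(name,'n',len(fin),len(low),'ztop',np.round(np.median(z[z>.036])+base,4),'depth rect',np.round(r[0],1),np.round(r[1],1),round(r[2],1),'ray rect',np.round(rq[0],1),np.round(rq[1],1),round(rq[2],1))
    if len(low)>50:
        R=cv2.minAreaRect(low.astype(np.float32)*1000); print('low rect',np.round(R[0],1),np.round(R[1],1),round(R[2],1))
    print('tool',tool())
    return c,d,K,T,P,m
E
python3 -c "
from h import *
finlook('orange',.095,'w1')"
```

```text
orange n 682 3510 ztop 0.1371 depth rect [ 500.8 -253.8] [13.9 32.8] 59.4 ray rect [ 499.7 -253.1] [13.7 33.6] 59.6
low rect [ 554.6 -283.5] [ 66.9 157.7] 59.7
tool (array([ 0.50003938, -0.25174383,  0.40354035]), np.float64(149.39623524812578), array([-0.25024469, -0.27173773,  0.26335201]))
```

View pics/w1.png

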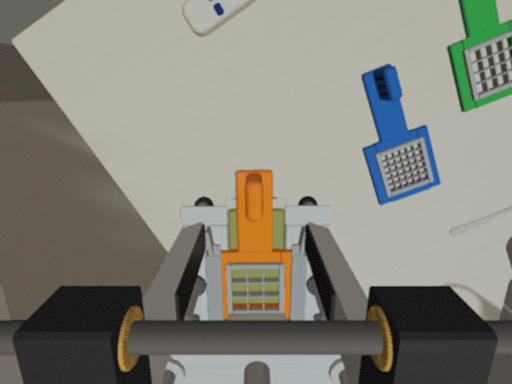

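The wrist view has the orange fin at (254,200), the frame at (255,280) and blue at (400,150). I'm descending and closing on the fin.

Call:
send_rows --commands '[[[0,0,0.003],[0,-0.0015,-0.02],0.04],[[0,0,0.003],[0,-0.0015,-0.04],0.04],[[0,0,0.003],[0,-0.0015,-0.06],0.04],[[0,0,0.003],[0,-0.0015,-0.075],0.04],[[0,0,0.003],[0,-0.0015,-0.085],0.04],[[0,0,0.003],[0,-0.0015,-0.094],0.04],[[0,0,0.003],[0,-0.0015,-0.094],0.04],[[0,0,0.003],[0,-0.0015,-0.094],0.04],[[0,0,0.003],[0,-0.0015,-0.094],0.0],[[0,0,0.003],[0,-0.0015,-0.094],0.0],[[0,0,0.003],[0,-0.0015,-0.094],0.0],[[0,0,0.003],[0,-0.0015,-0.094],0.0]]' --newtons 25

```text
time: 3.07
eef_pos: [0.4998, -0.2537, 0.3115]
ee_rot: [[-0.862, 0.506, 0.001], [0.506, 0.862, -0.001], [-0.001, 0.0, -1.0]]
ft_force: [0.5, -0.2, -0.6]
width: 0.0165
finger_force: 0.0
```

Call:
send_rows --commands '[[[0,0,0],[0,0,0],0.0],[[0,0,0],[0,0,0],0.0],[[0,0,0],[0,0,0],0.0]]'

```text
time: 3.32
eef_pos: [0.4998, -0.2536, 0.3112]
ee_rot: [[-0.862, 0.506, 0.001], [0.506, 0.862, -0.0], [-0.001, 0.0, -1.0]]
ft_force: [0.3, 0.1, 1.9]
width: 0.0141
finger_force: 25.0
```

```bash
python3 -c "
from h import *
s=sensors.observe();print(s['time'],tool(s),s['width'],s['finger_force'])"
```

```text
3.3167 (array([ 0.49981769, -0.25359721,  0.31124126]), np.float64(149.5839952373854), array([0.25845348, 0.10138932, 1.90339962])) 0.014050724736397976 24.99088168144226
```

Call:
send_rows --commands '[[[0,0,0],[-0.0043,0.0025,0],0.0],[[0,0,0],[-0.013,0.0076,0],0.0],[[0,0,0],[-0.0216,0.0127,0],0.0],[[0,0,0],[-0.0302,0.0177,0],0.0],[[0,0,0],[-0.0388,0.0228,0],0.0],[[0,0,0],[-0.0475,0.0278,0],0.0],[[0,0,0],[-0.056,0.0329,0],0.0]]'

```text
time: 3.9
eef_pos: [0.4427, -0.22, 0.311]
ee_rot: [[-0.862, 0.506, 0.001], [0.506, 0.862, -0.0], [-0.001, 0.0, -1.0]]
ft_force: [1.6, -1.8, 2.0]
width: 0.0137
finger_force: 25.0
```

Call:
send_rows --commands '[[[0,0,0],[-0.0086,0.0051,0],0.0],[[0,0,0],[-0.0172,0.0101,0],0.0],[[0,0,0],[-0.026,0.0152,0],0.0],[[0,0,0],[-0.0345,0.0202,0.0],0.0],[[0,0,0],[-0.043,0.0253,0.0],0.0],[[0,0,0],[-0.0517,0.0304,0.0],0.0],[[0,0,0],[-0.0603,0.0354,0.0],0.0],[[0,0,0],[-0.069,0.0405,0.0],0.0],[[0,0,0],[-0.069,0.0405,0.0],0.0],[[0,0,0],[-0.069,0.0405,0.02],0.0],[[0,0,0],[-0.069,0.0405,0.04],0.0]]'

```text
time: 4.82
eef_pos: [0.3741, -0.1797, 0.3497]
ee_rot: [[-0.862, 0.506, -0.003], [0.506, 0.862, 0.002], [0.004, 0.0, -1.0]]
ft_force: [0.8, 0.0, -1.5]
width: 0.0138
finger_force: 25.0
```

```bash
python3 - <<'E'
from h import *
c,d,K,T=cap('top')
P=world(d,K,T)
A,B,C,D=[ray(u,v,z,K,T)[:2] for u,v,z in((128.75,220,.032),(201.25,173.75,.032),(150,253.75,.005),(223.75,206.25,.005))]
print(A,B,C,D,np.linalg.norm(A-B),np.linalg.norm(C-D),np.linalg.norm(A-C))
# steel lip pixels
h=cv2.cvtColor(c,cv2.COLOR_BGR2HSV)
m=(P[...,2]>.025)&(P[...,2]<.038)&(P[...,1]>.1)&(P[...,1]<.45)&(P[...,0]>.3)&(P[...,0]<.6)
for n,(X,Y) in(('AB',(A,B)),('CD',(C,D))):
    e=X-Y; print(n,np.degrees(np.arctan2(e[1],e[0]))-90)
E
```

```text
[0.51067504 0.4736758 ] [0.66219055 0.24819662] [0.40465718 0.40874716] [0.56148222 0.17621045] 0.27165752347402156 0.28047712310603773 0.12432021108923068
AB 33.8999613149643
CD 33.99611277414341
```

Call:
send_rows --commands '[[[0,0,0],[0,0,0.03],0.0],[[0,0,0],[0,0,0.06],0.0],[[0,0,0.1],[0.006,0.03,0.08],0.0],[[0,0,0.2],[0.012,0.06,0.1],0.0],[[0,0,0.3],[0.018,0.09,0.1],0.0],[[0,0,0.4],[0.024,0.12,0.1],0.0],[[0,0,0.5],[0.03,0.15,0.1],0.0],[[0,0,0.6],[0.036,0.18,0.1],0.0],[[0,0,0.7],[0.042,0.21,0.1],0.0],[[0,0,0.8],[0.048,0.25,0.1],0.0],[[0,0,0.9],[0.054,0.28,0.1],0.0]]'

```text
time: 5.78
eef_pos: [0.4287, 0.1022, 0.4502]
ee_rot: [[-0.93, -0.366, 0.0], [-0.366, 0.93, 0.001], [-0.0, 0.001, -1.0]]
ft_force: [0.8, -0.7, -2.0]
width: 0.0137
finger_force: 25.0
```

Call:
send_rows --commands '[[[0,0,0.1],[0.006,0.03,0],0.0],[[0,0,0.2],[0.012,0.06,0],0.0],[[0,0,0.224],[0.012,0.079,0],0.0],[[0,0,0.224],[0.012,0.079,0],0.0],[[0,0,0.224],[0.012,0.079,0],0.0],[[0,0,0.224],[0.012,0.079,0],0.0]]'

```text
time: 6.28
eef_pos: [0.4408, 0.1785, 0.4503]
ee_rot: [[-0.83, -0.558, -0.0], [-0.558, 0.83, -0.001], [0.001, -0.0, -1.0]]
ft_force: [-0.4, 0.7, -1.1]
width: 0.0134
finger_force: 25.0
```

```bash
python3 - <<'E'
from h import *
c,d,K,T=cap('wrist'); cv2.imwrite('pics/w2.png',c); np.savez('w2.npz',c=c,d=d,K=K,T=T); print(tool())
E
```

```text
(array([0.4408183 , 0.17812411, 0.45047839]), np.float64(-146.09846084851137), array([-1.24681104, -0.03183389, -0.50557252]))
```

View pics/w2.png

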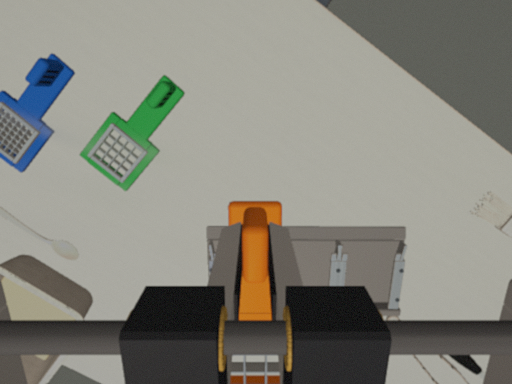

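The wrist view shows the rack front edge level at row 233 from column 207 to 405, with steel lips at (338,270) and (398,280). The tool yaw therefore matches the rack, and green is at (130,135).

```bash
python3 - <<'E'
from h import *
z=np.load('w2.npz'); c,d,K,T=[z[k] for k in 'cdKT']; P=world(d,K,T)
a=np.radians(33.9); ex=np.array([np.cos(a),np.sin(a)]); ey=np.array([-ex[1],ex[0]])
O=np.array([.550,.338]); q=P[...,:2]-O; X=q@ex; Y=q@ey; Z=P[...,2]
v,u=np.mgrid[:384,:512]; roi=(u>195)&(u<415)&(v>215)&(v<315)
ok=roi&(abs(X)<.12)&(abs(Y)<.17)
hs=cv2.cvtColor(c,cv2.COLOR_BGR2HSV)
for x0 in(-.075,-.03,-.02,-.01): # cross-sections
    for yl in [(-.15,-.08),(.02,.15)]:
        m=ok&(abs(X-x0)<.003)&(Y>yl[0])&(Y<yl[1]); o=np.argsort(Y[m]); yy=Y[m][o];zz=Z[m][o];vv=hs[...,2][m][o]
        b=np.round(yy/.003).astype(int); print(x0,[(int(k*3),int(1000*np.median(zz[b==k])),int(np.median(vv[b==k]))) for k in np.unique(b)])
# front edge
for y0 in(-.13,.05,.09,.13):
    m=(abs(Y-y0)<.004)&roi&(Z>-.01)&(Z<.05); o=np.argsort(X[m]); b=np.round(X[m][o]/.003).astype(int)
    print('y',y0,[(int(k*3),int(1000*np.median(Z[m][o][b==k]))) for k in np.unique(b)])
E
```

```text
-0.075 [(-150, 0, 170), (-147, 0, 171), (-144, 0, 164), (-141, 10, 126), (-138, 10, 120), (-135, 10, 120), (-132, 10, 120), (-129, 10, 120), (-126, 10, 120), (-123, 11, 119), (-120, 11, 109)]
-0.075 [(21, 10, 118), (24, 10, 117), (27, 10, 117), (30, 10, 117), (33, 10, 117), (36, 9, 117), (39, 10, 118), (42, 10, 117), (45, 10, 116), (48, 10, 117), (51, 10, 116), (54, 10, 117), (57, 10, 118), (60, 9, 117), (63, 9, 117), (66, 10, 116), (69, 10, 117), (72, 10, 117), (75, 10, 117), (78, 9, 117), (81, 10, 117), (84, 10, 117), (87, 9, 117), (90, 9, 117), (93, 9, 117), (96, 10, 116), (99, 10, 116), (102, 9, 117), (105, 9, 117), (108, 10, 116), (111, 9, 116), (114, 9, 116), (117, 9, 116), (120, 9, 116), (123, 9, 116), (126, 9, 116), (129, 10, 117), (132, 9, 117), (135, 10, 115), (138, 8, 118), (141, 0, 145), (144, 0, 160), (147, 0, 169), (150, 0, 169)]
-0.03 [(-150, 0, 170), (-147, 0, 171), (-144, 0, 167), (-141, 13, 124), (-135, 30, 133), (-132, 30, 143)]
-0.03 [(21, 13, 124), (24, 14, 123), (27, 13, 123), (30, 14, 124), (33, 28, 122), (36, 30, 146), (39, 30, 147), (42, 29, 142), (45, 30, 14
[... 2681 characters left out ...]
 (-33, 13), (-30, 14), (-27, 13), (-24, 13), (-21, 14), (-18, 14), (-15, 13), (-12, 13), (-9, 13), (-6, 14), (-3, 13), (0, 13), (3, 13), (6, 13), (9, 13), (12, 13), (15, 14), (18, 13), (21, 14)]
y 0.13 [(-93, -1), (-90, 0), (-87, 0), (-84, 0), (-81, 0), (-78, 7), (-75, 9), (-72, 11), (-69, 12), (-66, 12), (-63, 18), (-60, 20), (-57, 22), (-54, 21), (-51, 23), (-48, 25), (-45, 18), (-42, 29), (-39, 29), (-36, 30), (-33, 30), (-30, 30), (-27, 29), (-24, 31), (-21, 30), (-18, 30), (-15, 29), (-12, 30), (-9, 30), (-6, 30), (-3, 30), (0, 30), (3, 30), (6, 29), (9, 30), (12, 30), (15, 30), (18, 30), (21, 30), (24, 31), (27, 30), (30, 30), (33, 30), (36, 30), (39, 30), (42, 31), (45, 32), (48, 31)]
```

Call:
send_rows --commands '[[[0,0,-0.005],[-0.03,0.023,-0.01],0.0],[[0,0,-0.005],[-0.06,0.046,-0.03],0.0],[[0,0,-0.005],[-0.09,0.069,-0.05],0.0],[[0,0,-0.005],[-0.12,0.092,-0.08],0.0],[[0,0,-0.005],[-0.1353,0.1032,-0.11],0.0],[[0,0,-0.005],[-0.1353,0.1032,-0.14],0.0],[[0,0,-0.005],[-0.1353,0.1032,-0.17],0.0],[[0,0,-0.005],[-0.1353,0.1032,-0.195],0.0],[[0,0,-0.005],[-0.1353,0.1032,-0.21],0.0],[[0,0,-0.005],[-0.1353,0.1032,-0.2185],0.0],[[0,0,-0.005],[-0.1353,0.1032,-0.2185],0.0],[[0,0,-0.005],[-0.1353,0.1032,-0.2185],0.0]]'

```text
time: 7.33
eef_pos: [0.306, 0.2817, 0.2328]
ee_rot: [[-0.833, -0.554, 0.001], [-0.554, 0.833, 0.0], [-0.001, -0.0, -1.0]]
ft_force: [-0.6, 0.0, -1.0]
width: 0.0138
finger_force: 25.0
```

```bash
python3 - <<'E'
from h import *
c,d,K,T=cap('wrist'); cv2.imwrite('pics/w3.png',c); print(tool())
P=world(d,K,T); m=biggest(mask(c,'orange')&(d>0)); p=P[m]
fin=p[p[:,2]>.045]; print(len(p),fin.mean(0) if len(fin) else 0, p[:,2].min(),np.median(p[:,2]))
E
```

```text
(array([0.30618809, 0.28201515, 0.23353243]), np.float64(-146.3678789866809), array([-0.30026945,  0.28037498, -1.295621  ]))
4012 [0.30450141 0.27973328 0.0609434 ] 0.0197828733732848 0.03361246928697746
```

View pics/w3.png

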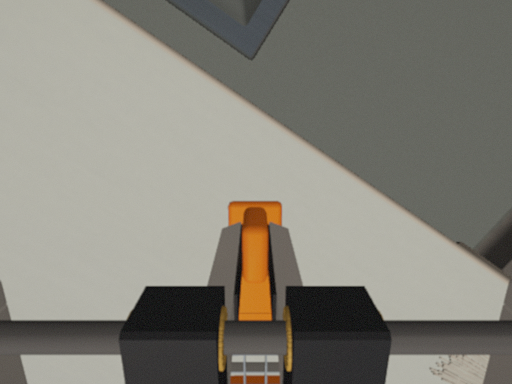

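The held orange grid is level, with its fin at (255,240), and lined up before the left bay. I'm inserting it.

Call:
send_rows --commands '[[[0,0,0],[0.0083,0.0055,-0.002],0.0],[[0,0,0],[0.0167,0.0111,-0.002],0.0],[[0,0,0],[0.025,0.0166,-0.002],0.0],[[0,0,0],[0.0333,0.0221,-0.002],0.0],[[0,0,0],[0.0416,0.0277,-0.002],0.0],[[0,0,0],[0.05,0.0332,-0.002],0.0],[[0,0,0],[0.05,0.0332,-0.002],0.0]]'

```text
time: 7.97
eef_pos: [0.3571, 0.3164, 0.2306]
ee_rot: [[-0.832, -0.555, 0.002], [-0.555, 0.832, 0.001], [-0.002, 0.0, -1.0]]
ft_force: [0.0, 0.2, -1.3]
width: 0.0138
finger_force: 25.0
```

Call:
send_rows --commands '[[[0,0,0],[0.0058,0.0039,0],0.0],[[0,0,0],[0.0117,0.0077,0],0.0],[[0,0,0],[0.0175,0.0116,0],0.0],[[0,0,0],[0.0233,0.0155,0],0.0],[[0,0,0],[0.0292,0.0194,0],0.0],[[0,0,0],[0.035,0.0232,0],0.0],[[0,0,0],[0.0408,0.0271,0],0.0],[[0,0,0],[0.0467,0.031,0],0.0],[[0,0,0],[0.0525,0.0348,0],0.0]]'

```text
time: 8.72
eef_pos: [0.4084, 0.3505, 0.2303]
ee_rot: [[-0.832, -0.555, -0.0], [-0.555, 0.832, -0.0], [0.0, 0.0, -1.0]]
ft_force: [-2.3, -1.1, 2.9]
width: 0.0141
finger_force: 25.0
```

Call:
send_rows --commands '[[[0,0,0],[0.0025,0.0017,0],0.0],[[0,0,0],[0.005,0.0033,0],0.0],[[0,0,0],[0.0075,0.005,0],0.0],[[0,0,0],[0.01,0.0066,0],0.0],[[0,0,0],[0.01,0.0066,0],0.0]]'

```text
time: 9.13
eef_pos: [0.4174, 0.3564, 0.2303]
ee_rot: [[-0.832, -0.555, -0.003], [-0.555, 0.832, -0.002], [0.004, 0.0, -1.0]]
ft_force: [-6.9, -4.2, 6.7]
width: 0.0139
finger_force: 25.0
```

Call:
send_rows --commands '[[[0,0,0],[0.0017,0.0011,0],0.0],[[0,0,0],[0.0033,0.0022,0],0.0],[[0,0,0],[0.0033,0.0022,0],0.0]]'

```text
time: 9.38
eef_pos: [0.419, 0.3575, 0.2301]
ee_rot: [[-0.832, -0.555, -0.01], [-0.555, 0.832, -0.007], [0.012, -0.0, -1.0]]
ft_force: [-12.6, -8.9, 11.8]
width: 0.014
finger_force: 25.0
```

Call:
send_rows --commands '[[[0,0,0],[0.0017,0.0011,0],0.0],[[0,0,0],[0.0025,0.0017,0],0.0],[[0,0,0],[0.0025,0.0017,0],0.0],[[0,0,0],[0.0025,0.0017,0],0.0]]'

```text
time: 9.72
eef_pos: [0.4203, 0.3585, 0.2299]
ee_rot: [[-0.832, -0.555, -0.014], [-0.555, 0.832, -0.01], [0.017, -0.0, -1.0]]
ft_force: [-16.5, -12.6, 15.6]
width: 0.0138
finger_force: 25.0
```

Call:
send_rows --commands '[[[0,0,0],[-0.005,-0.0033,0],0.0],[[0,0,0],[-0.005,-0.0033,0],0.0],[[0,0,0],[-0.005,-0.0033,0],0.0],[[0,0,0],[-0.005,-0.0033,0],0.04],[[0,0,0],[-0.005,-0.0033,0],0.04],[[0,0,0],[-0.005,-0.0033,0.0],0.04],[[0,0,0],[-0.005,-0.0033,0.03],0.04],[[0,0,0],[-0.005,-0.0033,0.06],0.04],[[0,0,0],[-0.015,-0.0133,0.09],0.04],[[0,0,0],[-0.03,-0.02,0.12],0.04],[[0,0,0],[-0.03,-0.02,0.15],0.04],[[0,0,0],[-0.03,-0.02,0.15],0.04]]'

```text
time: 10.72
eef_pos: [0.3944, 0.3411, 0.3884]
ee_rot: [[-0.832, -0.555, 0.013], [-0.555, 0.832, 0.009], [-0.016, 0.0, -1.0]]
ft_force: [0.4, -0.0, 1.1]
width: 0.04
finger_force: 0.0
```

```bash
python3 - <<'E'
from h import *
c,d,K,T,P,m=finlook('orange',.014,'w4')
np.savez('w4.npz',c=c,d=d,K=K,T=T)
E
```

```text
orange n 429 2522 ztop 0.056 depth rect [418.  355.5] [33.7 13.5] 33.6 ray rect [416.6 354.6] [34.3 13.3] 33.7
low rect [469.2 388.4] [156.7  66.6] 33.7
tool (array([0.39435314, 0.34106589, 0.38506614]), np.float64(-146.29781530786522), array([-0.48085789, -0.06097992, -0.08977528]))
```

View pics/w4.png

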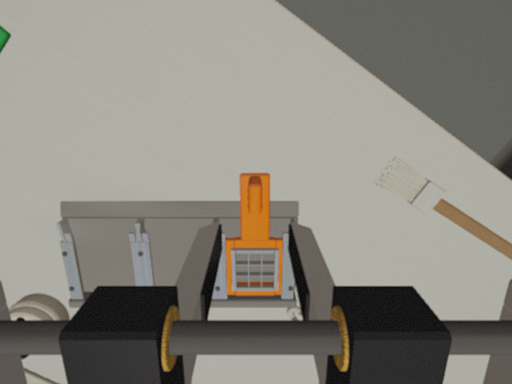

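The orange grid sits in the left bay with its fin at (255,195) and frame end at (253,295) by the stop bar. I'm measuring against the rack's front edge in the same picture.

```bash
python3 - <<'E'
from h import *
z=np.load('w4.npz'); c,d,K,T=[z[k] for k in 'cdKT']; P=world(d,K,T)
a=np.radians(33.65); ex=np.array([np.cos(a),np.sin(a)]); ey=np.array([-ex[1],ex[0]])
q=P[...,:2]-[.5013,.4113]; X=q@ex; Y=q@ey; Z=P[...,2]; v,u=np.mgrid[:384,:512]
for y0 in(-.2,-.15,-.1,-.06,.035):
    m=(abs(Y-y0)<.004)&(v>150)&(v<310)&(X<-.06)&(X>-.1)
    hi=X[m&(Z>.004)]; print(y0,'front edge',np.percentile(hi,2).round(4), 'max low',X[m&(Z<.003)].max().round(4))
mo=biggest(mask(c,'orange')); print('orange X',np.percentile(X[mo],[.5,99.5]).round(4),'Y mean',Y[mo].mean())
for y0 in(0,.02,-.02):
    m=(abs(Y-y0)<.004)&(X>.02)&(X<.065); o=np.argsort(X[m]); b=np.round(X[m]/.002).astype(int)
    print(y0,[(int(k*2),int(1000*np.median(Z[m][b==k])),round(float(mo[m][b==k].mean()),1)) for k in np.unique(b)])
E
```

```text
-0.2 front edge -0.0802 max low -0.0777
-0.15 front edge -0.0804 max low -0.0778
-0.1 front edge -0.0804 max low -0.0779
-0.06 front edge -0.0802 max low -0.0776
0.035 front edge -0.0802 max low -0.0792
orange X [-0.2108  0.0383] Y mean -0.0012410064761237364
0 [(20, 14, 0.0), (22, 14, 0.0), (24, 20, 0.0), (26, 27, 0.0), (28, 27, 0.0), (32, 21, 1.0), (34, 21, 1.0), (36, 22, 1.0), (38, 26, 0.2), (40, 31, 0.0), (42, 31, 0.0), (44, 31, 0.0), (46, 31, 0.0), (48, 31, 0.0), (50, 30, 0.0)]
0.02 [(20, 13, 0.0), (22, 14, 0.0), (24, 21, 0.0), (26, 27, 0.0), (28, 26, 0.0), (32, 21, 1.0), (34, 21, 1.0), (36, 21, 1.0), (38, 25, 0.2), (40, 31, 0.0), (42, 31, 0.0), (44, 31, 0.0), (46, 31, 0.0), (48, 31, 0.0), (50, 29, 0.0)]
-0.02 [(20, 13, 0.0), (22, 13, 0.0), (24, 20, 0.0), (26, 27, 0.0), (28, 26, 0.0), (30, 23, 1.0), (32, 21, 1.0), (34, 21, 1.0), (36, 21, 1.0), (38, 25, 0.2), (40, 31, 0.0), (42, 31, 0.0), (44, 32, 0.0), (46, 31, 0.0), (48, 31, 0.0), (50, 30, 0.0)]
```

Call:
send_rows --commands '[[[0,0,-0.07],[0.009,-0.04,0],0.04],[[0,0,-0.14],[0.018,-0.078,0],0.04],[[0,0,-0.21],[0.027,-0.117,0],0.04],[[0,0,-0.28],[0.036,-0.156,0],0.04],[[0,0,-0.35],[0.045,-0.195,0],0.04],[[0,0,-0.42],[0.054,-0.234,0],0.04],[[0,0,-0.49],[0.063,-0.273,0],0.04],[[0,0,-0.56],[0.072,-0.312,0],0.04],[[0,0,-0.63],[0.081,-0.351,0],0.04],[[0,0,-0.7],[0.09,-0.39,0],0.04],[[0,0,-0.759],[0.098,-0.426,0],0.04],[[0,0,-0.759],[0.098,-0.426,0],0.04]]'

```text
time: 11.77
eef_pos: [0.4927, -0.091, 0.3779]
ee_rot: [[-0.984, 0.179, -0.002], [0.179, 0.984, -0.003], [0.002, -0.003, -1.0]]
ft_force: [-0.2, 0.4, -0.1]
width: 0.0403
finger_force: 0.0
```

Call:
send_rows --commands '[[[0,0,0],[0,0,-0.02],0.04],[[0,0,0],[0,0,-0.02],0.04],[[0,0,0],[0,0,-0.02],0.04]]'

```text
time: 12.02
eef_pos: [0.4915, -0.0851, 0.3579]
ee_rot: [[-0.985, 0.17, -0.004], [0.17, 0.986, 0.002], [0.005, 0.001, -1.0]]
ft_force: [-0.4, 0.5, 0.4]
width: 0.0398
finger_force: 0.0
```

```bash
python3 - <<'E'
from h import *
c,d,K,T,P,m=finlook('blue',0,'w5')
E
```

```text
blue n 488 2982 ztop 0.0423 depth rect [492.4 -86.7] [13.5 33.5] 80.4 ray rect [491.5 -86.6] [13.3 33.4] 80.4
low rect [551.6 -96.2] [ 74.6 153.8] 80.4
tool (array([ 0.49168841, -0.08488836,  0.35921217]), np.float64(170.26468561853724), array([-0.52206421, -0.44816065, -0.79118627]))
```

Call:
send_rows --commands '[[[0,0,0.002],[0,-0.0015,-0.03],0.04],[[0,0,0.002],[0,-0.0015,-0.06],0.04],[[0,0,0.002],[0,-0.0015,-0.085],0.04],[[0,0,0.002],[0,-0.0015,-0.105],0.04],[[0,0,0.002],[0,-0.0015,-0.12],0.04],[[0,0,0.002],[0,-0.0015,-0.132],0.04],[[0,0,0.002],[0,-0.0015,-0.1405],0.04],[[0,0,0.002],[0,-0.0015,-0.1405],0.04],[[0,0,0.002],[0,-0.0015,-0.1405],0.0],[[0,0,0.002],[0,-0.0015,-0.1405],0.0],[[0,0,0.002],[0,-0.0015,-0.1405],0.0],[[0,0,0.002],[0,-0.0015,-0.1405],0.0]]'

```text
time: 13.07
eef_pos: [0.4921, -0.087, 0.2209]
ee_rot: [[-0.986, 0.168, 0.002], [0.168, 0.986, -0.001], [-0.002, -0.0, -1.0]]
ft_force: [-0.3, 0.2, -0.5]
width: 0.0165
finger_force: 0.0
```

Call:
send_rows --commands '[[[0,0,0],[0,0,0],0.0],[[0,0,0],[0,0,0],0.0],[[0,0,0],[0,0,0],0.0],[[0,0,0],[0,0,0],0.0]]'

```text
time: 13.4
eef_pos: [0.4921, -0.0869, 0.2207]
ee_rot: [[-0.986, 0.168, 0.002], [0.168, 0.986, 0.0], [-0.002, 0.0, -1.0]]
ft_force: [-0.2, 1.4, 5.4]
width: 0.0138
finger_force: 25.0
```

```bash
python3 -c "
from h import *
s=sensors.observe();print(s['time'],tool(s),s['width'],s['finger_force'])"
```

```text
13.4 (array([ 0.49210343, -0.08686044,  0.22073179]), np.float64(170.32634081198051), array([-0.24466231,  1.42206495,  5.43941953])) 0.01382422271197454 24.9802628159523
```

Call:
send_rows --commands '[[[0,0,0],[0,0,0.02],0.0],[[0,0,0],[0,0,0.05],0.0],[[0,0,0],[-0.02,-0.005,0.08],0.0],[[0,0,-0.05],[-0.04,-0.02,0.11],0.0],[[0,0,-0.12],[-0.06,-0.04,0.13],0.0],[[0,0,-0.2],[-0.08,-0.06,0.13],0.0],[[0,0,-0.28],[-0.1,-0.08,0.13],0.0],[[0,0,-0.362],[-0.1087,-0.0984,0.13],0.0],[[0,0,-0.362],[-0.1087,-0.0984,0.12],0.0],[[0,0,-0.362],[-0.1087,-0.0984,0.11],0.0],[[0,0,-0.362],[-0.1087,-0.0984,0.11],0.0],[[0,0,-0.362],[-0.1087,-0.0984,0.11],0.0]]'

```text
time: 14.4
eef_pos: [0.383, -0.1845, 0.3278]
ee_rot: [[-0.863, 0.505, -0.003], [0.505, 0.863, 0.003], [0.004, 0.001, -1.0]]
ft_force: [-0.6, -0.3, -1.6]
width: 0.0137
finger_force: 25.0
```

```bash
python3 - <<'E'
from h import *
c,d,K,T=cap('wrist'); print(tool())
P=world(d,K,T); m=biggest(mask(c,'blue')&(d>0)); p=P[m]
zt=p[:,2].max(); fin=p[p[:,2]>np.percentile(p[:,2],99)-.004]; r=cv2.minAreaRect(fin[:,:2].astype(np.float32)*1000);print(len(fin),r,np.median(fin[:,2]))
cv2.imwrite('pics/w6.png',c)
E
```

```text
(array([ 0.38325782, -0.18457514,  0.32862576]), np.float64(149.69705437774005), array([-0.62677221,  0.09453115, -1.40103915]))
52 ((374.5054931640625, -179.17770385742188), (13.888128280639648, 35.9969596862793), 59.38956069946289) 0.23656206227279664
```

View pics/w6.png

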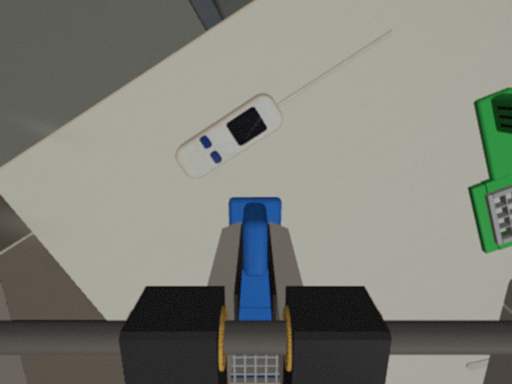

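```bash
python3 - <<'E'
from h import *
c,d,K,T=cap('wrist'); print(tool())
P=world(d,K,T); m=biggest(mask(c,'blue')&(d>0)); p=P[m]
print(m.sum(),np.histogram(p[:,2],bins=12))
E
```

```text
(array([ 0.38343001, -0.18467663,  0.32924691]), np.float64(149.6960042951876), array([ 0.02003971, -0.60690959, -1.24375782]))
4029 (array([2171,  141,  161, 1431,   22,   24,   27,   19,    0,    0,    0,
         33]), array([0.11163432, 0.12224616, 0.132858  , 0.14346983, 0.15408167,
       0.16469351, 0.17530535, 0.18591719, 0.19652903, 0.20714087,
       0.21775271, 0.22836455, 0.23897639]))
```

Blue is held straight, with its fin at (255,235), in front of the dicer. I'm lowering it to floor height and sliding it in.

Call:
send_rows --commands '[[[0,0,-0.002],[0,-0.0005,-0.006],0.0],[[0,0,-0.002],[0,-0.0005,-0.012],0.0],[[0,0,-0.002],[0,-0.0005,-0.012],0.0],[[0,0,-0.002],[0.0086,-0.0056,-0.012],0.0],[[0,0,-0.002],[0.0172,-0.0106,-0.012],0.0],[[0,0,-0.002],[0.0259,-0.0157,-0.012],0.0],[[0,0,-0.002],[0.0345,-0.0207,-0.012],0.0],[[0,0,-0.002],[0.0431,-0.0258,-0.012],0.0],[[0,0,-0.002],[0.0518,-0.0309,-0.012],0.0],[[0,0,-0.002],[0.0518,-0.0309,-0.012],0.0]]'

```text
time: 15.33
eef_pos: [0.4364, -0.2172, 0.3176]
ee_rot: [[-0.861, 0.508, 0.001], [0.508, 0.861, -0.0], [-0.001, 0.0, -1.0]]
ft_force: [-0.0, 0.8, -1.6]
width: 0.014
finger_force: 25.0
```

Call:
send_rows --commands '[[[0,0,0],[0.006,-0.0035,0],0.0],[[0,0,0],[0.0121,-0.0071,0],0.0],[[0,0,0],[0.0181,-0.0106,0],0.0],[[0,0,0],[0.0241,-0.0142,0],0.0],[[0,0,0],[0.0302,-0.0177,0],0.0],[[0,0,0],[0.0362,-0.0212,0],0.0],[[0,0,0],[0.0423,-0.0248,0],0.0],[[0,0,0],[0.0483,-0.0283,0],0.0],[[0,0,0],[0.0535,-0.0314,0],0.0],[[0,0,0],[0.0535,-0.0314,0],0.0]]'

```text
time: 16.17
eef_pos: [0.4893, -0.2481, 0.3176]
ee_rot: [[-0.861, 0.508, 0.001], [0.508, 0.861, -0.0], [-0.001, 0.0, -1.0]]
ft_force: [0.6, 0.6, -1.7]
width: 0.0135
finger_force: 25.0
```

Call:
send_rows --commands '[[[0,0,0],[0.0026,-0.0015,0],0.0],[[0,0,0],[0.0052,-0.003,-0.001],0.0],[[0,0,0],[0.0078,-0.0046,-0.001],0.0],[[0,0,0],[0.0104,-0.0061,-0.001],0.0],[[0,0,0],[0.0104,-0.0061,-0.001],0.0],[[0,0,0],[0.0104,-0.0061,-0.001],0.0]]'

```text
time: 16.67
eef_pos: [0.4989, -0.2538, 0.3166]
ee_rot: [[-0.861, 0.508, 0.001], [0.508, 0.861, -0.0], [-0.001, 0.0, -1.0]]
ft_force: [1.1, 1.4, -3.2]
width: 0.0139
finger_force: 25.0
```

Call:
send_rows --commands '[[[0,0,0],[0.0017,-0.001,0],0.0],[[0,0,0],[0.0026,-0.0015,0],0.0],[[0,0,0],[0.0035,-0.002,0],0.0],[[0,0,0],[0.0035,-0.002,0],0.0]]'

```text
time: 17.0
eef_pos: [0.5022, -0.2556, 0.3167]
ee_rot: [[-0.861, 0.508, -0.0], [0.508, 0.861, 0.001], [0.001, 0.0, -1.0]]
ft_force: [-1.7, 2.1, -2.0]
width: 0.0136
finger_force: 25.0
```

Call:
send_rows --commands '[[[0,0,0],[0.0017,-0.001,0],0.0],[[0,0,0],[0.0034,-0.002,0],0.0],[[0,0,0],[0.0034,-0.002,0],0.0],[[0,0,0],[0.0034,-0.002,0],0.0]]'

```text
time: 17.33
eef_pos: [0.5039, -0.2565, 0.3164]
ee_rot: [[-0.862, 0.508, -0.008], [0.508, 0.862, 0.005], [0.01, 0.0, -1.0]]
ft_force: [-9.2, 7.5, 2.7]
width: 0.0141
finger_force: 25.0
```

Call:
send_rows --commands '[[[0,0,0],[0.0017,-0.001,0],0.0],[[0,0,0],[0.0026,-0.0015,0],0.0],[[0,0,0],[0.0026,-0.0015,0],0.0],[[0,0,0],[0.0026,-0.0015,0],0.0]]'

```text
time: 17.67
eef_pos: [0.5054, -0.2573, 0.3157]
ee_rot: [[-0.861, 0.508, -0.013], [0.508, 0.862, 0.008], [0.016, 0.0, -1.0]]
ft_force: [-14.1, 10.0, 5.0]
width: 0.0138
finger_force: 25.0
```

Call:
send_rows --commands '[[[0,0,0],[-0.004,0.0024,-0.001],0.0],[[0,0,0],[-0.004,0.0024,-0.001],0.0],[[0,0,0],[-0.004,0.0024,-0.001],0.0],[[0,0,0],[-0.004,0.0024,-0.001],0.04],[[0,0,0],[-0.004,0.0024,-0.001],0.04],[[0,0,0],[-0.004,0.0024,0.0],0.04],[[0,0,0],[-0.004,0.0024,0.02],0.04],[[0,0,0],[-0.004,0.0024,0.05],0.04],[[0,0,0],[-0.004,0.0024,0.08],0.04],[[0,0,0],[-0.004,0.0024,0.11],0.04],[[0,0,0],[-0.004,0.0024,0.11],0.04],[[0,0,0],[-0.004,0.0024,0.11],0.04]]'

```text
time: 18.67
eef_pos: [0.5045, -0.2572, 0.43]
ee_rot: [[-0.861, 0.508, 0.006], [0.508, 0.861, -0.004], [-0.008, -0.001, -1.0]]
ft_force: [-0.6, -0.3, -0.4]
width: 0.0401
finger_force: 0.0
```

```bash
python3 - <<'E'
from h import *
c,d,K,T,P,m=finlook('blue',.095,'w7')
np.savez('w7.npz',c=c,d=d,K=K,T=T)
a=np.radians(-30.5); ex=np.array([np.cos(a),np.sin(a)]); ey=np.array([-ex[1],ex[0]])
# knob from top camera: black disc at z~.258
c,d,K,T=cap('top'); np.savez('t7.npz',c=c,d=d,K=K,T=T); P=world(d,K,T)
m=(c.max(2)<60)&(P[...,2]>.2)&(P[...,2]<.275)&(abs(P[...,1]+.32)<.12)&(abs(P[...,0]-.6)<.12)
m=biggest(m); v,u=np.nonzero(m); ct=max(cv2.findContours(m.astype(np.uint8),0,1)[0],key=len)
(cu,cv),r=cv2.minEnclosingCircle(ct); k=ray(cu,cv,.258,K,T); print('knob px',cu,cv,r,'world',k, 'z med',np.median(P[m][:,2]),'r mm',r/K[0,0]*1000)
q=np.array([.5022,-.2556]) ; print('fin+100',np.array([.5005,-.2545])+.1*ex)
E
```

```text
blue n 581 2747 ztop 0.1371 depth rect [ 502.2 -255.2] [14.3 34.3] 59.2 ray rect [ 501.2 -254.7] [14.  33.5] 59.4
low rect [ 554.1 -283.9] [ 66.2 153.8] 60.3
tool (array([ 0.50434109, -0.25707032,  0.42753748]), np.float64(149.45718254233137), array([ 0.68055692, -0.0949251 ,  0.17306447]))
knob px 401.2229309082031 194.4777069091797 11.338167190551758 world [ 0.58781974 -0.30139806  0.258     ] z med 0.2569559514550326 r mm 28.88537753691969
fin+100 [ 0.58666292 -0.30525384]
```

View pics/w7.png

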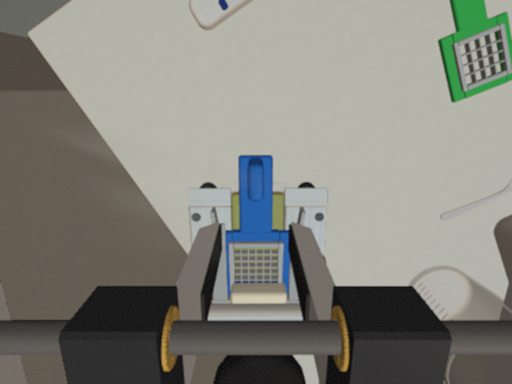

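Blue is home, with its fin at (255,180) and frame at (257,260), under the pusher. It sits 2 mm deeper than orange did. I'm checking the rod heights, then rising above the knob with closed fingers.

Call:
send_rows --commands '[[[0,0,0],[0,0,0.03],0.0],[[0,0,0],[0,0,0.06],0.0],[[0,0,0],[0.01,-0.006,0.08],0.0],[[0,0,0],[0.03,-0.018,0.08],0.0],[[0,0,0],[0.05,-0.03,0.08],0.0],[[0,0,0],[0.07,-0.04,0.08],0.0],[[0,0,0],[0.0837,-0.047,0.08],0.0],[[0,0,0],[0.0837,-0.047,0.08],0.0],[[0,0,0],[0.0837,-0.047,0.08],0.0],[[0,0,0],[0.0837,-0.047,0.08],0.0]]'

```text
time: 19.6
eef_pos: [0.5878, -0.3037, 0.5053]
ee_rot: [[-0.861, 0.508, -0.002], [0.508, 0.861, 0.001], [0.003, 0.0, -1.0]]
ft_force: [-0.3, -0.8, -0.4]
width: 0.0004
finger_force: 0.0
```

```bash
python3 - <<'E'
from h import *
print(tool())
z=np.load('top0.npz'); k=imaging.calibration('top'); P=world(z['d'],np.array(k['K']),np.array(k['pose']))
a=np.radians(-30.5); ex=np.array([np.cos(a),np.sin(a)]); ey=np.array([-ex[1],ex[0]])
q=P[...,:2]-[.588,-.304]; X=q@ex; Y=q@ey
for y0 in(-.09,-.075,-.062,-.045,0,.045,.062,.075,.09):
    m=(abs(Y-y0)<.008)&(abs(X)<.08); print(y0,P[m][:,2].max().round(3) if m.any() else None)
m=(P[...,2]>.25)&(P[...,2]<.265)&(abs(X)<.06)&(abs(Y)<.06); print('knob mean',P[m].mean(0),m.sum())
E
```

```text
(array([ 0.58775642, -0.3037307 ,  0.5053368 ]), np.float64(149.4724110197831), array([-0.34132036, -0.82725462, -0.39785236]))
-0.09 0.513
-0.075 0.234
-0.062 0.235
-0.045 0.23
0 0.263
0.045 0.209
0.062 0.236
0.075 0.237
0.09 0.007
knob mean [ 0.5878453  -0.30130218  0.25678374] 404
```

```bash
python3 - <<'E'
from h import *
for n in('top','scene'):
    z=np.load(n+'0.npz'); k=imaging.calibration(n); P=world(z['d'],np.array(k['K']),np.array(k['pose']))
    m=(P[...,2]>.27)&(P[...,2]<1)&(np.hypot(P[...,0]-.588,P[...,1]+.304)<.25)&(z['d']>0); print(n,m.sum(),P[m][:8].round(3).tolist(), np.argwhere(m)[:8].tolist())
E
```

```text
top 12417 [[0.81, -0.419, 0.52], [0.807, -0.418, 0.521], [0.807, -0.419, 0.522], [0.806, -0.42, 0.525], [0.809, -0.42, 0.512], [0.808, -0.421, 0.513], [0.807, -0.421, 0.516], [0.805, -0.419, 0.522]] [[70, 509], [71, 509], [71, 510], [71, 511], [72, 507], [72, 508], [72, 509], [72, 510]]
scene 11959 [[0.805, -0.421, 0.544], [0.804, -0.425, 0.542], [0.8, -0.424, 0.544], [0.795, -0.422, 0.546], [0.791, -0.42, 0.549], [0.788, -0.423, 0.548], [0.784, -0.422, 0.55], [0.784, -0.429, 0.547]] [[0, 281], [0, 282], [0, 283], [0, 284], [0, 285], [0, 286], [0, 287], [0, 288]]
```

```bash
python3 - <<'E'
from h import *
for n in('top','scene'):
    z=np.load(n+'0.npz'); k=imaging.calibration(n); P=world(z['d'],np.array(k['K']),np.array(k['pose']))
    m=(P[...,2]>.29)&(P[...,2]<.9)&(P[...,0]>.3)&(P[...,0]<.85)&(P[...,1]<-.25)&(P[...,1]>-.7)&(z['d']>0)
    p=P[m]
    for lo in(.29,.4,.5,.6,.7):
        s=p[(p[:,2]>lo)&(p[:,2]<lo+.1)]
        if len(s): print(n,lo,len(s),'y pct',np.percentile(s[:,1],[1,50,99,100]).round(3))
E
```

```text
top 0.29 5269 y pct [-0.422 -0.42  -0.418 -0.416]
top 0.4 7636 y pct [-0.422 -0.42  -0.418 -0.417]
top 0.5 1007 y pct [-0.422 -0.42  -0.418 -0.418]
scene 0.29 3712 y pct [-0.43  -0.423 -0.416 -0.412]
scene 0.4 4351 y pct [-0.43  -0.423 -0.416 -0.411]
scene 0.5 4437 y pct [-0.429 -0.423 -0.416 -0.413]
scene 0.6 1902 y pct [-0.43  -0.423 -0.416 -0.414]
```

A wall lies at y = -0.42. The gripper corner stays about 2 cm clear of it, so I'll start the first press.

Call:
send_rows --commands '[[[0,0,0],[0,0,-0.015],0.0],[[0,0,0],[0,0,-0.03],0.0],[[0,0,0],[0,0,-0.04],0.0],[[0,0,0],[0,0,-0.045],0.0],[[0,0,0],[0,0,-0.049],0.0],[[0,0,0],[0,0,-0.053],0.0],[[0,0,0],[0,0,-0.057],0.0]]'

```text
time: 20.18
eef_pos: [0.587, -0.3032, 0.4526]
ee_rot: [[-0.861, 0.508, 0.001], [0.508, 0.861, -0.001], [-0.002, -0.0, -1.0]]
ft_force: [-3.2, 1.4, 7.4]
width: 0.0004
finger_force: 3.4
```

Call:
send_rows --commands '[[[0,0,0],[0,0,-0.005],0.0],[[0,0,0],[0,0,-0.01],0.0],[[0,0,0],[0,0,-0.015],0.0],[[0,0,0],[0,0,-0.02],0.0],[[0,0,0],[0,0,-0.025],0.0],[[0,0,0],[0,0,-0.03],0.0],[[0,0,0],[0,0,-0.035],0.0],[[0,0,0],[0,0,-0.04],0.0],[[0,0,0],[0,0,-0.044],0.0]]'

```text
time: 20.93
eef_pos: [0.5868, -0.3031, 0.4105]
ee_rot: [[-0.861, 0.508, 0.002], [0.508, 0.861, -0.002], [-0.003, -0.0, -1.0]]
ft_force: [-5.3, 4.4, 11.8]
width: 0.0008
finger_force: 5.9
```

Call:
send_rows --commands '[[[0,0,0],[0,0,-0.003],0.0],[[0,0,0],[0,0,-0.006],0.0],[[0,0,0],[0,0,-0.009],0.0],[[0,0,0],[0,0,-0.012],0.0],[[0,0,0],[0,0,-0.014],0.0],[[0,0,0],[0,0,-0.014],0.0]]'

```text
time: 21.43
eef_pos: [0.5861, -0.3026, 0.4021]
ee_rot: [[-0.861, 0.508, 0.006], [0.508, 0.861, -0.004], [-0.008, -0.001, -1.0]]
ft_force: [-9.1, 5.1, 23.8]
width: 0.0005
finger_force: 11.7
```

Call:
send_rows --commands '[[[0,0,0],[0,0,-0.002],0.0],[[0,0,0],[0,0,-0.003],0.0],[[0,0,0],[0,0,-0.003],0.0],[[0,0,0],[0,0,-0.003],0.0]]'

```text
time: 21.77
eef_pos: [0.5857, -0.3023, 0.4021]
ee_rot: [[-0.861, 0.508, 0.009], [0.508, 0.861, -0.006], [-0.01, -0.001, -1.0]]
ft_force: [-11.4, 7.0, 30.8]
width: 0.0003
finger_force: 15.1
```

Call:
send_rows --commands '[[[0,0,0],[0,0,0.002],0.0],[[0,0,0],[0,0,0.004],0.0],[[0,0,0],[0,0,0.006],0.0],[[0,0,0],[0,0,0.008],0.0],[[0,0,0],[0,0,0.01],0.0],[[0,0,0],[0,0,0.012],0.0],[[0,0,0],[0,0,0.014],0.0],[[0,0,0],[0,0,0.016],0.0],[[0,0,0],[0,0,0.018],0.0],[[0,0,0],[0,0,0.02],0.0],[[0,0,0],[0,0,0.022],0.0],[[0,0,0],[0,0,0.024],0.0]]'

```text
time: 22.77
eef_pos: [0.5868, -0.3031, 0.4177]
ee_rot: [[-0.861, 0.508, 0.003], [0.508, 0.861, -0.002], [-0.003, -0.0, -1.0]]
ft_force: [-5.4, 2.6, 9.9]
width: 0.0006
finger_force: 4.9
```

Call:
send_rows --commands '[[[0,0,0],[0,0,0.002],0.0],[[0,0,0],[0,0,0.004],0.0],[[0,0,0],[0,0,0.006],0.0],[[0,0,0],[0,0,0.008],0.0],[[0,0,0],[0,0,0.01],0.0],[[0,0,0],[0,0,0.012],0.0],[[0,0,0],[0,0,0.014],0.0],[[0,0,0],[0,0,0.016],0.0],[[0,0,0],[0,0,0.018],0.0],[[0,0,0],[0,0,0.02],0.0],[[0,0,0],[0,0,0.022],0.0],[[0,0,0],[0,0,0.024],0.0]]'

```text
time: 23.77
eef_pos: [0.5869, -0.3031, 0.4407]
ee_rot: [[-0.861, 0.508, 0.002], [0.508, 0.861, -0.001], [-0.002, -0.0, -1.0]]
ft_force: [-4.4, 2.1, 5.9]
width: 0.0007
finger_force: 3.6
```

Call:
send_rows --commands '[[[0,0,0],[0,0,0.002],0.0],[[0,0,0],[0,0,0.004],0.0],[[0,0,0],[0,0,0.006],0.0],[[0,0,0],[0,0,0.008],0.0],[[0,0,0],[0,0,0.01],0.0],[[0,0,0],[0,0,0.012],0.0],[[0,0,0],[0,0,0.014],0.0],[[0,0,0],[0,0,0.016],0.0],[[0,0,0],[0,0,0.018],0.0],[[0,0,0],[0,0,0.02],0.0],[[0,0,0],[0,0,0.02],0.0]]'

```text
time: 24.68
eef_pos: [0.5879, -0.3038, 0.4578]
ee_rot: [[-0.861, 0.508, 0.002], [0.508, 0.861, -0.001], [-0.003, 0.0, -1.0]]
ft_force: [0.1, 0.5, 0.6]
width: 0.0001
finger_force: 0.0
```

Stroke 1 is complete: it reached the bottom at 30 N and rose back to zero force. Now stroke 2.

Call:
send_rows --commands '[[[0,0,0],[0,0,0.004],0.0],[[0,0,0],[0,0,0.004],0.0],[[0,0,0],[0,0,0.001],0.0],[[0,0,0],[0,0,-0.003],0.0],[[0,0,0],[0,0,-0.008],0.0],[[0,0,0],[0,0,-0.013],0.0],[[0,0,0],[0,0,-0.018],0.0],[[0,0,0],[0,0,-0.023],0.0],[[0,0,0],[0,0,-0.028],0.0],[[0,0,0],[0,0,-0.033],0.0],[[0,0,0],[0,0,-0.038],0.0]]'

```text
time: 25.6
eef_pos: [0.5875, -0.3035, 0.4218]
ee_rot: [[-0.861, 0.508, 0.004], [0.508, 0.861, -0.002], [-0.005, -0.0, -1.0]]
ft_force: [-1.7, 1.6, 10.1]
width: 0.0001
finger_force: 5.2
```

Call:
send_rows --commands '[[[0,0,0],[0,0,-0.004],0.0],[[0,0,0],[0,0,-0.008],0.0],[[0,0,0],[0,0,-0.012],0.0],[[0,0,0],[0,0,-0.016],0.0],[[0,0,0],[0,0,-0.02],0.0],[[0,0,0],[0,0,-0.023],0.0],[[0,0,0],[0,0,-0.026],0.0],[[0,0,0],[0,0,-0.028],0.0],[[0,0,0],[0,0,-0.028],0.0],[[0,0,0],[0,0,-0.028],0.0]]'

```text
time: 26.43
eef_pos: [0.5865, -0.3029, 0.4021]
ee_rot: [[-0.861, 0.508, 0.01], [0.508, 0.861, -0.006], [-0.012, -0.001, -1.0]]
ft_force: [-8.4, 4.4, 28.2]
width: 0.0003
finger_force: 14.3
```

Call:
send_rows --commands '[[[0,0,0],[0,0,0.002],0.0],[[0,0,0],[0,0,0.004],0.0],[[0,0,0],[0,0,0.006],0.0],[[0,0,0],[0,0,0.008],0.0],[[0,0,0],[0,0,0.01],0.0],[[0,0,0],[0,0,0.012],0.0],[[0,0,0],[0,0,0.014],0.0],[[0,0,0],[0,0,0.016],0.0],[[0,0,0],[0,0,0.018],0.0],[[0,0,0],[0,0,0.02],0.0],[[0,0,0],[0,0,0.022],0.0],[[0,0,0],[0,0,0.024],0.0]]'

```text
time: 27.43
eef_pos: [0.5875, -0.3035, 0.4183]
ee_rot: [[-0.861, 0.508, 0.004], [0.508, 0.861, -0.003], [-0.005, -0.0, -1.0]]
ft_force: [-1.6, 1.2, 9.2]
width: 0.0003
finger_force: 4.9
```

Call:
send_rows --commands '[[[0,0,0],[0,0,0.002],0.0],[[0,0,0],[0,0,0.004],0.0],[[0,0,0],[0,0,0.006],0.0],[[0,0,0],[0,0,0.008],0.0],[[0,0,0],[0,0,0.01],0.0],[[0,0,0],[0,0,0.012],0.0],[[0,0,0],[0,0,0.014],0.0],[[0,0,0],[0,0,0.016],0.0],[[0,0,0],[0,0,0.018],0.0],[[0,0,0],[0,0,0.02],0.0],[[0,0,0],[0,0,0.022],0.0],[[0,0,0],[0,0,0.024],0.0]]'

```text
time: 28.43
eef_pos: [0.5876, -0.3036, 0.4412]
ee_rot: [[-0.861, 0.508, 0.003], [0.508, 0.861, -0.002], [-0.004, -0.0, -1.0]]
ft_force: [-0.4, 0.4, 6.7]
width: 0.0003
finger_force: 3.5
```

Call:
send_rows --commands '[[[0,0,0],[0,0,0.002],0.0],[[0,0,0],[0,0,0.004],0.0],[[0,0,0],[0,0,0.006],0.0],[[0,0,0],[0,0,0.008],0.0],[[0,0,0],[0,0,0.01],0.0],[[0,0,0],[0,0,0.012],0.0],[[0,0,0],[0,0,0.014],0.0],[[0,0,0],[0,0,0.016],0.0],[[0,0,0],[0,0,0.018],0.0],[[0,0,0],[0,0,0.021],0.0],[[0,0,0],[0,0,0.024],0.0],[[0,0,0],[0,0,0.04],0.0]]'

```text
time: 29.43
eef_pos: [0.5882, -0.304, 0.4747]
ee_rot: [[-0.861, 0.508, -0.006], [0.508, 0.861, 0.004], [0.008, 0.0, -1.0]]
ft_force: [-0.0, 0.1, -0.2]
width: 0.0004
finger_force: 0.0
```

```bash
python3 - <<'E'
from h import *
print(tool())
for n,base in(('green',0),('yellow',0)):
    c,d,K,T=cap('top'); P=world(d,K,T)
    m=mask(c,n)&(P[...,0]>.2)&(P[...,0]<.7)&(P[...,1]>-.4)&(P[...,1]<.4)&(P[...,2]<.06); print(n,m.sum())
    if m.sum()>50:
        m=biggest(m); f,_,fr,_=grid(P,m,0); r=cv2.minAreaRect(fr[:,:2].astype(np.float32)*1000); print(f,r)
E
```

```text
(array([ 0.58819374, -0.30397733,  0.47465312]), np.float64(149.47372869588088), array([-0.00329038,  0.08970542, -0.19012746]))
green 451
[0.43812913 0.04016805] ((496.1357727050781, 31.365087509155273), (73.32014465332031, 153.20513916015625), 81.70616912841797)
yellow 0
```

Call:
send_rows --commands '[[[0,0,0],[-0.005,0.01,0.02],0.0],[[0,0,0],[-0.02,0.045,0.02],0.0],[[0,0,0.05],[-0.035,0.08,0.02],0.04],[[0,0,0.1],[-0.05,0.115,0],0.04],[[0,0,0.15],[-0.065,0.15,-0.015],0.04],[[0,0,0.2],[-0.08,0.185,-0.03],0.04],[[0,0,0.25],[-0.095,0.22,-0.045],0.04],[[0,0,0.3],[-0.11,0.255,-0.06],0.04],[[0,0,0.35],[-0.125,0.29,-0.08],0.04],[[0,0,0.388],[-0.14,0.32,-0.1],0.04],[[0,0,0.388],[-0.15,0.344,-0.115],0.04],[[0,0,0.388],[-0.15,0.344,-0.115],0.04]]'

```text
time: 30.53
eef_pos: [0.435, 0.0435, 0.3593]
ee_rot: [[-0.99, 0.139, -0.008], [0.139, 0.99, 0.002], [0.008, 0.001, -1.0]]
ft_force: [0.4, -1.5, 0.3]
width: 0.0399
finger_force: 0.0
```

Call:
send_rows --commands '[[[0,0,0],[0,0,0],0.04],[[0,0,0],[0,0,0],0.04]]'

```text
time: 30.7
eef_pos: [0.4382, 0.0399, 0.3641]
ee_rot: [[-0.99, 0.144, 0.001], [0.144, 0.99, -0.001], [-0.001, -0.001, -1.0]]
ft_force: [0.5, -0.2, 0.5]
width: 0.04
finger_force: 0.0
```

```bash
python3 - <<'E'
from h import *
finlook('green',0,'w8')
E
```

```text
green n 466 2853 ztop 0.0422 depth rect [437.6  40. ] [13.8 32.7] 81.3 ray rect [436.6  40.2] [13.5 32.8] 81.3
low rect [497.2  30.3] [ 74.7 153.8] 82.4
tool (array([0.43852204, 0.03948329, 0.36450375]), np.float64(171.64791810789873), array([ 0.36844295, -0.19852895,  0.38153595]))
```

Call:
send_rows --commands '[[[0,0,0],[-0.001,0.0005,-0.03],0.04],[[0,0,0],[-0.001,0.0005,-0.06],0.04],[[0,0,0],[-0.001,0.0005,-0.09],0.04],[[0,0,0],[-0.001,0.0005,-0.11],0.04],[[0,0,0],[-0.001,0.0005,-0.125],0.04],[[0,0,0],[-0.001,0.0005,-0.137],0.04],[[0,0,0],[-0.001,0.0005,-0.145],0.04],[[0,0,0],[-0.001,0.0005,-0.145],0.04],[[0,0,0],[-0.001,0.0005,-0.145],0.0],[[0,0,0],[-0.001,0.0005,-0.145],0.0],[[0,0,0],[-0.001,0.0005,-0.145],0.0],[[0,0,0],[-0.001,0.0005,-0.145],0.0]]'

```text
time: 31.75
eef_pos: [0.4374, 0.0406, 0.2198]
ee_rot: [[-0.99, 0.144, 0.002], [0.144, 0.99, 0.0], [-0.002, 0.0, -1.0]]
ft_force: [0.2, -0.0, -0.6]
width: 0.0167
finger_force: 0.0
```

Call:
send_rows --commands '[[[0,0,0],[0,0,0],0.0],[[0,0,0],[0,0,0],0.0],[[0,0,0],[0,0,0],0.0],[[0,0,0],[0,0,0],0.0]]'

```text
time: 32.08
eef_pos: [0.4373, 0.0406, 0.2197]
ee_rot: [[-0.99, 0.144, 0.002], [0.144, 0.99, -0.0], [-0.002, -0.0, -1.0]]
ft_force: [-1.1, -0.8, 6.1]
width: 0.0137
finger_force: 25.0
```

```bash
python3 -c "
from h import *
s=sensors.observe();print(s['time'],tool(s),s['width'],s['finger_force'])"
```

```text
32.0833 (array([0.43729748, 0.04062413, 0.21965761]), np.float64(171.7060645985466), array([-1.14284726, -0.75116367,  6.12657457])) 0.013681608156027165 24.99522238969803
```

Call:
send_rows --commands '[[[0,0,0],[0,0,0.02],0.0],[[0,0,0],[0,0,0.05],0.0],[[0,0,0.08],[-0.005,0.01,0.08],0.0],[[0,0,0.18],[-0.01,0.03,0.08],0.0],[[0,0,0.28],[-0.015,0.045,0.08],0.0],[[0,0,0.38],[-0.02,0.06,0.08],0.0],[[0,0,0.48],[-0.025,0.075,0.08],0.0],[[0,0,0.58],[-0.03,0.085,0.08],0.0],[[0,0,0.68],[-0.0338,0.0942,0.08],0.0],[[0,0,0.732],[-0.0338,0.0942,0.06],0.0],[[0,0,0.732],[-0.0338,0.0942,0.04],0.0],[[0,0,0.732],[-0.0338,0.0942,0.025],0.0]]'

```text
time: 33.08
eef_pos: [0.402, 0.1352, 0.2414]
ee_rot: [[-0.832, -0.555, -0.003], [-0.555, 0.832, -0.0], [0.003, 0.002, -1.0]]
ft_force: [-0.9, -0.1, -1.1]
width: 0.0139
finger_force: 25.0
```

Call:
send_rows --commands '[[[0,0,0],[0,0,0],0.0],[[0,0,0],[0,0,0],0.0],[[0,0,0],[0,0,0],0.0]]'

```text
time: 33.33
eef_pos: [0.4033, 0.135, 0.2441]
ee_rot: [[-0.832, -0.554, 0.0], [-0.554, 0.832, 0.0], [-0.0, 0.0, -1.0]]
ft_force: [-0.1, 0.2, -1.8]
width: 0.0137
finger_force: 25.0
```

```bash
python3 - <<'E'
from h import *
c,d,K,T=cap('wrist'); p,y,f=tool(); print(p,y,f)
P=world(d,K,T); m=biggest(mask(c,'green')&(d>0)); q=P[m]; fin=q[(q[:,2]>p[2]-.181)&(q[:,2]<p[2]-.165)]; print(len(fin),cv2.minAreaRect(fin[:,:2].astype(np.float32)*1000),np.median(fin[:,2])-p[2])
a=np.radians(33.65); ex=np.array([np.cos(a),np.sin(a)]); ey=np.array([-ex[1],ex[0]]); e=p[:2]-[.5159,.2096]; print('to home x,y',e@ex,e@ey)
E
```

```text
[0.40350572 0.1349893  0.24465824] -146.35842434672446 [-0.72337135  0.31455656 -1.26959093]
1349 ((403.2635498046875, 133.90274047851562), (33.23575973510742, 13.90206527709961), 33.1868782043457) -0.17803519007407467
to home x,y -0.1349044196714887 0.00017093118913307287
```

Call:
send_rows --commands '[[[0,0,0],[0,0,-0.005],0.0],[[0,0,0],[0,0,-0.0095],0.0],[[0,0,0],[0,0,-0.0095],0.0],[[0,0,0],[0.0083,0.0055,-0.0095],0.0],[[0,0,0],[0.0166,0.0111,-0.0095],0.0],[[0,0,0],[0.025,0.0166,-0.0095],0.0],[[0,0,0],[0.0333,0.0222,-0.0095],0.0],[[0,0,0],[0.0416,0.0277,-0.0095],0.0],[[0,0,0],[0.05,0.0332,-0.0095],0.0],[[0,0,0],[0.05,0.0332,-0.0095],0.0]]'

```text
time: 34.22
eef_pos: [0.4548, 0.1691, 0.2344]
ee_rot: [[-0.832, -0.555, 0.001], [-0.555, 0.832, 0.001], [-0.001, -0.0, -1.0]]
ft_force: [-1.0, -0.6, -1.4]
width: 0.0143
finger_force: 25.0
```

Call:
send_rows --commands '[[[0,0,0],[0.0058,0.0039,0],0.0],[[0,0,0],[0.0117,0.0078,0],0.0],[[0,0,0],[0.0175,0.0116,0],0.0],[[0,0,0],[0.0233,0.0155,0],0.0],[[0,0,0],[0.0291,0.0194,0],0.0],[[0,0,0],[0.035,0.0233,0],0.0],[[0,0,0],[0.0408,0.0272,0],0.0],[[0,0,0],[0.0466,0.031,0],0.0],[[0,0,0],[0.0524,0.0349,0],0.0],[[0,0,0],[0.0541,0.036,0],0.0],[[0,0,0],[0.0541,0.036,0],0.0]]'

```text
time: 35.13
eef_pos: [0.5077, 0.2044, 0.2341]
ee_rot: [[-0.832, -0.554, -0.0], [-0.554, 0.832, 0.0], [-0.0, 0.0, -1.0]]
ft_force: [0.5, 1.1, -1.5]
width: 0.0138
finger_force: 25.0
```

Free so far, with about 10 mm left to the stop.

Call:
send_rows --commands '[[[0,0,0],[0.0025,0.0017,0],0.0],[[0,0,0],[0.005,0.0033,0],0.0],[[0,0,0],[0.0075,0.005,0],0.0],[[0,0,0],[0.0092,0.0061,0],0.0],[[0,0,0],[0.0092,0.0061,0],0.0]]'

```text
time: 35.55
eef_pos: [0.5162, 0.2099, 0.2341]
ee_rot: [[-0.832, -0.554, -0.002], [-0.554, 0.832, -0.002], [0.003, -0.0, -1.0]]
ft_force: [-3.2, -2.8, 1.6]
width: 0.0137
finger_force: 25.0
```

Call:
send_rows --commands '[[[0,0,0],[0.0017,0.0011,0],0.0],[[0,0,0],[0.0033,0.0022,0],0.0],[[0,0,0],[0.0033,0.0022,0],0.0]]'

```text
time: 35.8
eef_pos: [0.5179, 0.2108, 0.2336]
ee_rot: [[-0.832, -0.554, -0.009], [-0.554, 0.833, -0.006], [0.011, -0.0, -1.0]]
ft_force: [-9.6, -7.6, 5.7]
width: 0.0139
finger_force: 25.0
```

Call:
send_rows --commands '[[[0,0,0],[0.0017,0.0011,0],0.0],[[0,0,0],[0.0025,0.0017,0],0.0],[[0,0,0],[0.0025,0.0017,0],0.0]]'

```text
time: 36.05
eef_pos: [0.5192, 0.2117, 0.2336]
ee_rot: [[-0.832, -0.554, -0.014], [-0.554, 0.833, -0.009], [0.017, -0.0, -1.0]]
ft_force: [-14.5, -11.9, 10.1]
width: 0.0139
finger_force: 25.0
```

Call:
send_rows --commands '[[[0,0,0],[-0.0042,-0.0028,0],0.0],[[0,0,0],[-0.0042,-0.0028,0],0.0],[[0,0,0],[-0.0042,-0.0028,0],0.0],[[0,0,0],[-0.0042,-0.0028,0],0.04],[[0,0,0],[-0.0042,-0.0028,0],0.04],[[0,0,0],[-0.0042,-0.0028,0.005],0.04],[[0,0,0],[-0.0042,-0.0028,0.03],0.04],[[0,0,0],[-0.0042,-0.0028,0.06],0.04],[[0,0,0],[-0.0142,-0.0095,0.09],0.04],[[0,0,0],[-0.03,-0.02,0.12],0.04],[[0,0,0],[-0.03,-0.02,0.15],0.04],[[0,0,0],[-0.03,-0.02,0.17],0.04]]'

```text
time: 37.05
eef_pos: [0.4919, 0.1941, 0.4091]
ee_rot: [[-0.832, -0.554, 0.007], [-0.554, 0.832, 0.003], [-0.007, -0.002, -1.0]]
ft_force: [1.2, 0.5, -0.2]
width: 0.0401
finger_force: 0.0
```

Call:
send_rows --commands '[[[0,0,0],[0,0,0],0.04],[[0,0,0],[0,0,0],0.04],[[0,0,0],[0,0,0],0.04]]'

```text
time: 37.3
eef_pos: [0.4922, 0.1943, 0.4032]
ee_rot: [[-0.832, -0.554, -0.001], [-0.554, 0.832, 0.0], [0.001, 0.001, -1.0]]
ft_force: [0.5, -0.0, -1.3]
width: 0.0399
finger_force: 0.0
```

```bash
python3 - <<'E'
from h import *
c,d,K,T,P,m=finlook('green',.014,'w9')
a=np.radians(33.65); ex=np.array([np.cos(a),np.sin(a)]); ey=np.array([-ex[1],ex[0]])
for n,h in(('green',(.5989,.2648)),('orange',(.5013,.4113))):
    q=P[...,:2]-h; X=q@ex; Y=q@ey; Z=P[...,2]; m=mask(c,n)&(abs(Y)<.05)&(abs(X)<.14)
    if m.sum()<50: print(n,'few'); continue
    fe=[np.percentile(X[(abs(Y-y)<.004)&(X>-.1)&(X<-.06)&(Z>.004)&(Z<.03)],2).round(4) for y in(-.03,.03)]
    print(n,'front edge',fe,'X range',np.percentile(X[m],[.5,99.5]).round(4),'Ymean',Y[m].mean().round(4))
    for y0 in(-.02,.0,.02):
        s=(abs(Y-y0)<.004)&(X>.028)&(X<.056); b=np.round(X[s]/.002).astype(int)
        print(y0,[(int(k*2),int(1000*np.median(Z[s][b==k])),round(float(m[s][b==k].mean()),1)) for k in np.unique(b)])
E
```

```text
green n 384 2071 ztop 0.0561 depth rect [516.1 208.2] [33. 13.] 33.8 ray rect [515.1 207.6] [33.5 12.9] 33.6
low rect [567.2 242.1] [156.5  65. ] 33.9
tool (array([0.49216028, 0.19420326, 0.40236405]), np.float64(-146.34584787278558), array([ 0.18234646,  0.34039103, -0.4039809 ]))
green front edge [np.float64(-0.0804), np.float64(-0.0804)] X range [-0.1166  0.0379] Ymean -0.0011
-0.02 [(28, 26, 0.0), (32, 22, 1.0), (34, 22, 1.0), (36, 21, 1.0), (38, 24, 0.2), (40, 30, 0.0), (42, 31, 0.0), (44, 31, 0.0), (46, 31, 0.0), (48, 31, 0.0), (50, 30, 0.0)]
0.0 [(28, 26, 0.0), (32, 22, 1.0), (34, 21, 1.0), (36, 21, 1.0), (38, 25, 0.2), (40, 30, 0.0), (42, 31, 0.0), (44, 32, 0.0), (46, 31, 0.0), (48, 31, 0.0), (50, 30, 0.0)]
0.02 [(28, 27, 0.0), (32, 22, 1.0), (34, 21, 1.0), (36, 21, 1.0), (38, 25, 0.2), (40, 30, 0.1), (42, 31, 0.0), (44, 31, 0.0), (46, 31, 0.0), (48, 31, 0.0), (50, 30, 0.0)]
orange front edge [np.float64(-0.0801), np.float64(-0.0799)] X range [-0.117   0.0302] Ymean -0.002
-0.02 []
0.0 []
0.02 []
```

View pics/w9.png

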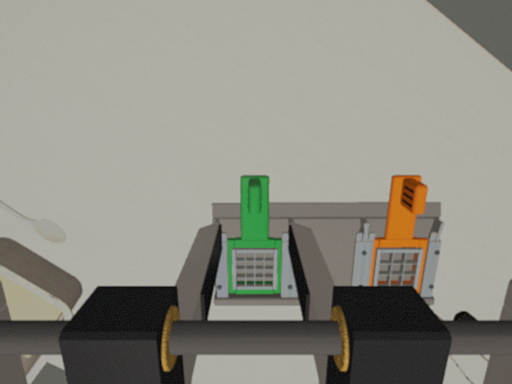

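Green at (255,235) and orange at (400,235) both abut the stop. One last numeric check on blue and the knob, then I hand in.

```bash
python3 - <<'E'
from h import *
c,d,K,T=cap('top'); P=world(d,K,T); cv2.imwrite('pics/t9.png',c)
m=biggest(mask(c,'blue')&(abs(P[...,0]-.54)<.12)&(P[...,1]<-.2)&(P[...,2]>.07)); f,n,fr,_=grid(P,m,.095); print('blue fin',f,n)
a=P[(P[...,2]>.25)&(P[...,2]<.265)&(np.hypot(P[...,0]-.588,P[...,1]+.304)<.04)]; print('knob',a.mean(0),len(a))
print('yellow',(mask(c,'yellow')&(P[...,2]<.06)&(P[...,0]>.25)&(P[...,0]<.65)&(abs(P[...,1])<.4)).sum(), sensors.observe()['time'])
E
```

```text
blue fin [ 0.50111592 -0.2534217 ] 59
knob [ 0.58797786 -0.30118412  0.25693528] 408
yellow 0 37.4
```

```bash
python3 -c "
from plant import finish_job
print(finish_job())"
```

```text
the job is handed in; nothing more can be done
None
```

The job is handed in: the blue grid is home in the dicer, both test strokes went to the bottom and came up slowly under contact, orange is home in the left bay, green is home in the right bay, and no yellow grid was present.

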